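# Tip the drying cartridge flat, flip the lid shut and start the drying box

## Robot

A 7-joint arm with a two-finger parallel gripper is mounted at the origin on the work surface. World frame = base frame: x ahead of the robot, y to its left, z up, the work surface at z = 0. Lengths are in m, angles in rad, forces in N, time in s.
With the tool pointing down it reaches from about 0.35 to 0.775 m from the base axis. Payload 3.1 kg.
Tool frame: the origin (TCP) lies at the very end of the fingers, on their centre line; the grasp point (between the pads) lies 19 mm behind it; y points along the fingers, x is the direction in which the jaws open and shut, and the axes are right-handed (so a half turn about y gives the same grasp; the last joint's range is limited). The gripper opens to 85 mm and grips with 20 to 120 N. Pads are 22 mm wide; open, the fingers measure 114 mm over their backs; the gripper's body (76 mm by 85 mm) begins 54 mm behind the grasp point. The pads swing forward as they close: fully open they stand 13 mm farther back than shut.
Start: joints at [1.285, 0.311, 0.014, 1.512, -0.004, 1.319, -0.027], TCP at [0.133, -0.534, 0.211] pointing down, gripper open.
Joint ranges: [-2.7, 2.7], [-0.3, 1.91], [-1.27, 1.3], [0.12, 2.57], [-1.44, 4.58], [0.2, 2.03], [-3.05, 3.05]. Speed limits (rad/s): [2.79, 2.79, 3.14, 3.14, 3.14, 3.14, 3.14].

## Interface

Orientations are given as a 3x3 rotation matrix whose columns are the frame's x, y, z axes.
In Python, from plant import env, cams, finish_job gives the robot as it stands.
- The arm moves only by the shell command python3 -m creep 'ROWS' [OPENING]. ROWS is JSON, a list of rows, each a list of 6 numbers: the shift along the world's x, y, z in cm, then the turn, a rotation vector about the world's x, y, z in degrees. In form: [[dx, dy, dz, wx, wy, wz], ...]. A call has 1 to 8 rows; each row is the pose to reach, as a shift and turn from the pose commanded when the call began; what a row does not reach only later rows make up. A row lasts 1/8 s, in which the tool goes at most 62.5 mm and 10.7 degrees, less where a joint would pass 70% of its speed; a pose out of reach is approached as far as the arm can. A call with a gripper value outside its range is refused whole. OPENING is the opening, from -1 (shut) to 1 (fully open), set as the call begins (- or left out, the last holds). The fingers move at their own pace and stop on an object; the grip force is fixed at half the most. Time passes only in rows, so rows that repeat a pose let the fingers close. It gives the time, the measured TCP pose, the force and the opening at its end, in the units of the state.
- env.observe(): the state, without advancing time (a new reading comes with each control period).
- cams.capture(name): name is "scene" or "top" or "wrist"; returns a dict with "frame" (420x560x3 uint8, red, green, blue), "z_map" (420x560 float32, m along the optical axis (not along the pixel's ray), 0 where there is no reading), "vertical_fov" (degrees; the focal length in pixels is half the picture's height over the tangent of half this angle, whatever the lens; pixels are square), "cx", "cy" (the principal point, pixels), "view" (4x4, takes a point from world to camera coordinates); the wrist camera has in their place "T_tool_cam" (4x4, takes a point from camera to tool coordinates, whose origin is the TCP and whose axes are the tool frame's). Camera axes: x right, y up, looking along -z (the intrinsics and any distortion apply to the point x, -y, -z); pixel columns grow to the right and rows downward; lengths in m; the calibration is good to about 2 mm. A picture is of the moment at which its call begins: read the wrist's pose just before it.
- finish_job(): hands the job in, once; it reports no verdict.
The state is a dict: "clock": time; "joint_positions": joint angles; "qd": joint speeds; "effort": joint torques, N m; "tool_pos": TCP position; "tool_rot": TCP orientation; "contact_force": force on the tool from outside, world axes, zero at the start; "torque": the same for the moment, N m; "finger_gap": opening from 0.0 (shut) to 1.0 (fully open).
Only numpy, scipy, OpenCV 4.12 (cv2) and the standard library are available. Lean on these libraries where they do the work, as an engineer would, in place of code of your own. Each camera call takes 0.05 s, during which the arm holds its last target. There are 200 camera calls.

## Task

The orange drying cartridge is standing on end in the open drying box, so the lid cannot close: without picking it up, push its upper part with the fingertips so that it tips over and lies flat in the bay, then push the lid over until it is fully shut, and only then press the blue button right down and let it go. Nothing is to be picked up, and the other things on the counter stay where they are.

Things in the scene. Friction and masses are not known exactly. Their poses are not given: they have to be found in the camera images.
- drybox: White plastic drying box, fixed to the counter. Origin: centre of the underside of its open bay; z up, +x towards the lid's hinge (away from the robot at yaw 0), +y towards the button end. Bay: outside 110 (x) by 140 (y), rim 45 high, walls 5 thick, inside 100 by 130, its floor 12 above the counter. Beside it from y = +70 to +125 a solid fascia, top 45 high, carries the button.
- cartridge: Orange plastic drying cartridge with dark holes, loose, 50 to 100 g, a block 48 (its x) by 24 (its y) by 72 (its z, upright at the start). Origin: centre of its lower end. It stands on end on the bay's floor, 30 to 50 from the bay's middle towards -y, its top 84 above the counter; its broad faces look along the box's y within about 0.12 rad. Lying flat, it is below the rim.
- cartridge_mid (a point): Centre of the cartridge, 36 along its z from its origin: 48 above the counter when it stands, about 24 when it lies flat in the bay. The bay has room for it to lie only if it falls towards +y of the box (towards the button); pushed at 50 or more above the bay's floor it leans, and past about 20 degrees it falls over by itself.
- dry_lid (a joint): Opening angle of the drying box's lid in rad: 0 shut (a stop), about 1.57 upright, up to 2.0 leaning back away from the bay. A stiff hinge: the lid stays at whatever angle it is left, and some 1 to 3 N near its free edge move it; the last part must be pressed down.
- lid_hinge (a point): Middle of the lid's hinge line, at x = +55, y = 0, z = 46 in the drying box's frame; the hinge runs along the box's y. The lid, pale grey, is a plate 110 from hinge to free edge, 138 wide, 8 thick; its underside passes through the hinge line, so its outer face is 8 from it. Shut, it lies from the hinge towards -x with its outer face 54 above the counter.
- lid_edge (a point): Middle of the lid's free edge (dark strip), half-way through its thickness, 110 from the hinge.
- start_button (a joint): Travel of the blue push button in m: 0 out, 0.006 fully down (about 5 N); it springs back.
- start_button_top (a point): Middle of the top of the blue button (28 in diameter), pressed straight down; 67 above the counter when out, in a dark round housing 44 in diameter and 57 high, at x = -5, y = +97.5 in the drying box's frame.
- pill_tube: Bystander: aluminium pill tube with a dark screw lid, 29 in diameter, 70 high, upright, light. Origin: centre of its underside. It stands beside the button end of the drying box, 155 to 180 towards +y from the box's origin.
- hedgehog: Bystander: ceramic hedgehog with reading glasses, about 120 by 105, 85 high. Origin: centre of its underside.
- charger: Bystander: graphite charging base, 90 by 110, 50 high. Origin: centre of its underside.
- mug: Bystander: blue mug, 80 in diameter, 92 high, handle at its +y. Origin: centre of its underside.
- tray: Bystander: clear acrylic tray with compartments, 100 by 160, 35 high. Origin: centre of its underside.
- lotion: Bystander: green plastic bottle, 54 in diameter, 120 high. Origin: centre of its underside.
Things that resemble listed ones, but are neither listed nor needed, are in the scene too. There is more than one size of the cartridge; the one meant has the size given above.

How it is judged:
On the way, in this order (a step that is already met when the one before it is completed fails the run):
1. the cartridge lies flat in the bay, the lid still open ((angle between cartridge's own y axis and vertical below 0.15 rad or angle between cartridge's own y axis and vertical above 2.99 rad) and z of cartridge_mid in the frame of drybox below 0.031 m and x of cartridge_mid in the frame of drybox between -0.05 and 0.05 m and y of cartridge_mid in the frame of drybox between -0.065 and 0.065 m and value of joint dry_lid above 0.3 rad), for 0.2 s.
2. the lid is shut (value of joint dry_lid below 0.05 rad), for 0.2 s.
3. the button is pressed down with the lid shut (value of joint dry_lid below 0.05 rad and value of joint start_button above 0.0045 m), for 0.05 s.
At the end, for the whole second after the job is handed in: The cartridge lies on a broad face (within 0.15 rad) on the floor of the bay, at rest; the lid is within 0.05 rad of shut; the button, pressed at least 4.5 of its 6 mm after the lid was shut, is out again (within 1.5 mm) ((angle between cartridge's own y axis and vertical below 0.15 rad or angle between cartridge's own y axis and vertical above 2.99 rad) and z of cartridge_mid in the frame of drybox below 0.031 m and x of cartridge_mid in the frame of drybox between -0.05 and 0.05 m and y of cartridge_mid in the frame of drybox between -0.065 and 0.065 m and value of joint dry_lid below 0.05 rad and value of joint start_button below 0.0015 m and linear speed of cartridge below 0.02 m/s); the robot touches nothing.
It fails at once if the cartridge is lifted (its centre more than 60 mm, or its lower end more than 45 mm, above the counter) (height (world z) of cartridge_mid above 0.06 m or height (world z) of cartridge above 0.045 m).
It fails at once if the button is pressed while the lid is open (value of joint start_button above 0.003 m and value of joint dry_lid above 0.2 rad).
It fails at once if another thing on the counter is moved by more than 20 mm or tipped (distance of any of pill_tube, hedgehog, charger, mug, tray, lotion from where it was at the start of the episode above 0.02 m or angle between any of pill_tube, hedgehog, charger, mug, tray, lotion's own z axis and vertical above 0.3 rad).
It also fails if it takes over 51 s, if anything falls off the work surface, if the arm or the gripper's body presses on something with over 40 N, if the wrist force passes 120 N, or if a joint passes its speed limit or range.

## Working session

There is one attempt and no reset: what is moved stays moved. The work goes in short steps, Python scripts to look and compute and a shell command to move; the robot and the scene stay as the last step left them, time stands still between calls to the robot, and variables do not carry over. Pictures are saved under pics/ and viewed, about 8 in all and at most 12, crops included, and the job is handed in when it is done.

```bash
ls; mkdir -p pics
cat > h.py <<'E'
import numpy as np, cv2
from plant import env, cams
def cap(n):
    d=cams.capture(n); return d
def K(d):
    h,w=d["frame"].shape[:2]; f=h/2/np.tan(np.radians(d["vertical_fov"])/2); return f,d["cx"],d["cy"]
def cloud(d):
    f,cx,cy=K(d); z=d["z_map"]; v,u=np.mgrid[:z.shape[0],:z.shape[1]]
    P=np.stack([(u-cx)/f*z,-(v-cy)/f*z,-z,np.ones_like(z)],-1)
    return (P@np.linalg.inv(d["view"]).T)[...,:3]
def save(d,n): cv2.imwrite("pics/"+n,d["frame"][...,::-1])
E
python3 - <<'E'
from h import *
s=env.observe(); print({k:np.round(v,3).tolist() for k,v in s.items()})
ds=[]
for n in ("top","scene"):
    d=cap(n); save(d,n+"0.png"); print(n,[k for k in d],d["vertical_fov"],d["cx"],d["cy"],np.round(d["view"],3).tolist()); np.save(n+"_cloud.npy",cloud(d)); np.save(n+"_rgb.npy",d["frame"])
    print({k:v for k,v in d.items() if 'dist' in k or 'lens' in k})
E
```

```text
pics
{'clock': 0.0, 'joint_positions': [1.285, 0.312, 0.014, 1.513, -0.004, 1.319, -0.027], 'qd': [-0.0, -0.002, -0.0, -0.0, -0.001, 0.0, 0.001], 'effort': [0.0, -37.992, 0.146, -23.059, 0.012, 0.014, -0.0], 'tool_pos': [0.133, -0.533, 0.21], 'tool_rot': [[0.241, -0.001, 0.97], [-0.97, 0.002, 0.241], [-0.002, -1.0, -0.0]], 'contact_force': [-0.27, -0.047, -0.069], 'torque': [-0.017, 0.005, 0.034], 'finger_gap': 1.0}
top ['frame', 'z_map', 'vertical_fov', 'cx', 'cy', 'view'] 51.41032775709603 289.1306024730254 213.6245221292441 [[-0.023, -1.0, -0.013, 0.025], [0.997, -0.024, 0.076, -0.59], [-0.077, -0.011, 0.997, -1.148], [0.0, 0.0, 0.0, 1.0]]
{}
scene ['frame', 'z_map', 'vertical_fov', 'cx', 'cy', 'view'] 54.868640382364894 275.8263212642566 208.24623728574875 [[-0.561, 0.828, -0.007, 0.343], [-0.549, -0.366, 0.751, 0.249], [0.619, 0.426, 0.66, -1.543], [0.0, 0.0, 0.0, 1.0]]
{}
```

View pics/top0.png

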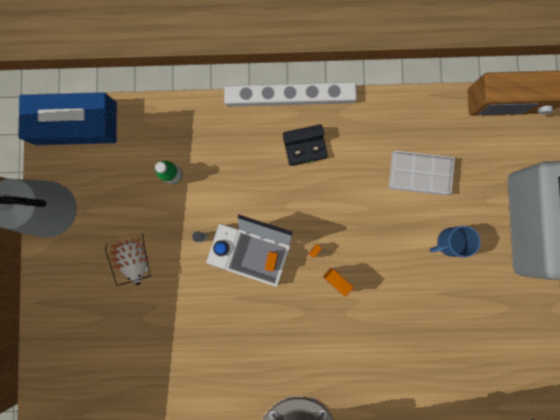

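View pics/scene0.png

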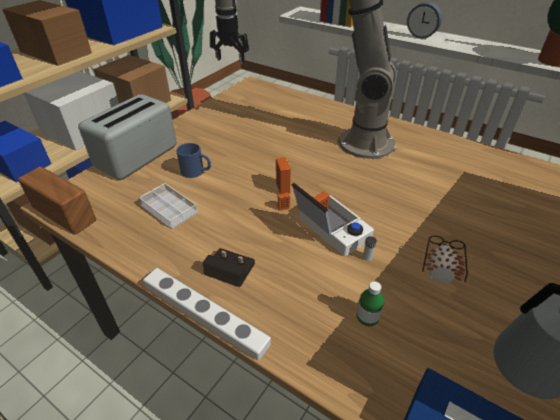

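Top view: box bay around (262,252), blue button (221,248), open lid at (265,227), cartridge in the bay (271,262). Orange lookalikes sit at (315,251) and (338,282), and the pill tube at (198,237). Scene view: lid upright-ish, leaning back.

Run:
```python
from h import *
P=np.load("top_cloud.npy"); I=np.load("top_rgb.npy"); hsv=cv2.cvtColor(I,cv2.COLOR_RGB2HSV)
def rep(n,m):
    k,l,st,c=cv2.connectedComponentsWithStats(m.astype(np.uint8))
    for i in range(1,k):
        if st[i,4]<15: continue
        q=P[l==i]; print(n,st[i].tolist(),"med",np.median(q,0).round(3),"zrange",np.percentile(q[:,2],[2,50,98]).round(3))
roi=np.zeros(I.shape[:2],bool); roi[200:310,180:370]=1
H,S,V=hsv[...,0],hsv[...,1],hsv[...,2]
org=roi&(H<12)&(S>190)&(V>120)
rep("orange",org); rep("blue",roi&(H>100)&(H<130)&(S>120)&(V>60))
z=P[...,2]
rim=roi&(abs(z-.045)<.004)&(P[...,0]<.75)
white=roi&(S<60)
m=rim&white; rep("rim",m)
pts=P[m][:,:2].astype(np.float32); r=cv2.minAreaRect(pts); print(r, cv2.boxPoints(r).round(4).tolist())
for lab,mm in(("orangetop",org&(abs(z-.084)<.006)),):
    p=P[mm]; r=cv2.minAreaRect(p[:,:2].astype(np.float32)); print(lab,len(p),p.mean(0).round(4),r)
lid=roi&(z>.06)&(S<90)&(P[...,1]>-.1)
rep("lid",lid)
print("table",np.median(z[300:330,100:250]))
cv2.imwrite("pics/crop.png",cv2.resize(I[200:310,180:370,::-1],None,fx=4,fy=4,interpolation=cv2.INTER_CUBIC))
```

```text
blue [215, 242, 12, 12, 118] med [0.502 0.19  0.064] zrange [0.052 0.064 0.07 ]
rim [207, 225, 64, 56, 736] med [0.515 0.176 0.044] zrange [0.041 0.044 0.048]
rim [272, 240, 18, 31, 88] med [0.498 0.03  0.044] zrange [0.041 0.044 0.049]
rim [262, 272, 19, 14, 52] med [0.413 0.053 0.044] zrange [0.041 0.044 0.047]
((0.49027812480926514, 0.13464562594890594), (0.2217435985803604, 0.11126956343650818), 70.42205047607422) [[0.40070000290870667, 0.04879999905824661], [0.5055000185966492, 0.011500000022351742], [0.579800009727478, 0.22050000727176666], [0.4749999940395355, 0.25780001282691956]]
orangetop 0 [nan nan nan] ((0.0, 0.0), (0.0, 0.0), 0.0)
lid [238, 215, 55, 29, 699] med [0.546 0.07  0.12 ] zrange [0.064 0.12  0.154]
lid [192, 231, 12, 12, 109] med [0.534 0.248 0.068] zrange [0.062 0.068 0.074]
table -0.0010659523929583692<stdin>:18: RuntimeWarning: Mean of empty slice.
  ret = um.true_divide(
```

View pics/crop.png

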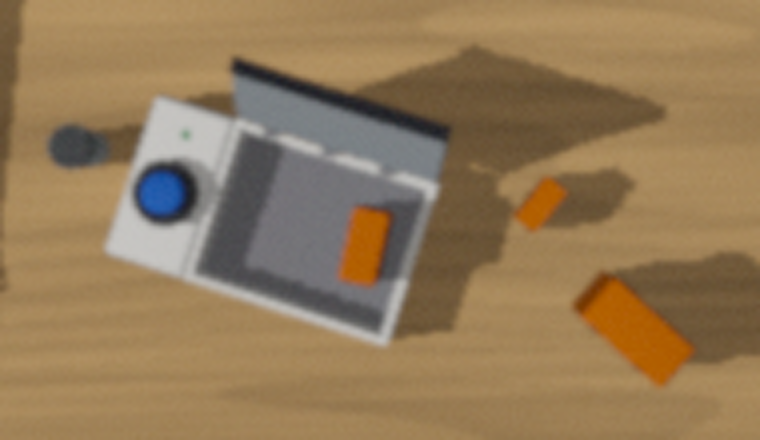

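Crop: lid with dark edge strip leaning back, cartridge upright near the -y end of the bay, no contact with the walls.

Run:
```python
from h import *
P=np.load("top_cloud.npy"); I=np.load("top_rgb.npy"); hsv=cv2.cvtColor(I,cv2.COLOR_RGB2HSV)
H,S,V=hsv[...,0],hsv[...,1],hsv[...,2]; z=P[...,2]
roi=np.zeros(I.shape[:2],bool); roi[200:310,205:292]=1
m=roi&(abs(z-.045)<.004)&(S<60)
m=cv2.morphologyEx(m.astype(np.uint8),cv2.MORPH_OPEN,np.ones((2,2)))>0
r=cv2.minAreaRect(P[m][:,:2].astype(np.float32)); print(r)
c=np.array(r[0]); a=np.radians(r[2])
cs=cv2.boxPoints(r);print(cs.round(3).tolist())
org=roi&(H<20)&(S>200)&(V>120); q=P[org]; print(len(q),np.percentile(q[:,2],[2,25,50,75,98]))
t=org&(z>.075); p=P[t]; rr=cv2.minAreaRect(p[:,:2].astype(np.float32)); print("cart",p.mean(0),rr)
ey=np.array([np.cos(a),np.sin(a)]) if r[1][0]>r[1][1] else np.array([-np.sin(a),np.cos(a)])
if ey[1]<0: ey=-ey
ex=np.array([ey[1],-ey[0]])
o=c-ey*.0275
b=roi&(H>100)&(H<130)&(S>140)&(z>.06); bt=P[b].mean(0); 
print("yaw",np.degrees(np.arctan2(ex[1],ex[0])),"origin",o,"button",bt,"pred",o-.005*ex+.0975*ey)
print("cart in box",(p[:,:2].mean(0)-o)@ex,(p[:,:2].mean(0)-o)@ey)
lid=roi&(z>.06)&(S<110)&~b
L=P[lid]; lx=(L[:,:2]-o)@ex; ly=(L[:,:2]-o)@ey; k=(lx>.03)
print("lid fit",np.polyfit(L[k,2],lx[k],1), "x,z at ends", [(round(float(np.median(lx[k&(abs(L[:,2]-h)<.006)])),4),h) for h in (.07,.09,.11,.13,.15)],"y",ly[k].min(),ly[k].max(),"zmax",L[k,2].max())
```

```text
((0.4793068468570709, 0.11441230773925781), (0.20645786821842194, 0.11641237884759903), 70.69699096679688)
[[0.38999998569488525, 0.035999998450279236], [0.5, -0.0020000000949949026], [0.5680000185966492, 0.19300000369548798], [0.4580000042915344, 0.23100000619888306]]
145 [0.07899581 0.08109597 0.0827537  0.08388146 0.08769971]
cart [0.46711483 0.05779742 0.09790346] ((0.48247793316841125, 0.042196039110422134), (0.03574736788868904, 0.08871319890022278), 43.591773986816406)
yaw -19.30300903320312 origin [0.47021634 0.08845826] button [0.50329624 0.1897038  0.06510622] pred [0.49772741 0.18212998]
cart in box 0.007208212909206941 -0.029962444907858835
lid fit [-0.00689043  0.07809517] x,z at ends [(0.0638, 0.07), (0.0691, 0.09), (0.0745, 0.11), (0.0797, 0.13), (0.0878, 0.15)] y -0.07572894260064485 0.0778171704977839 zmax 1.1899498065584997
```

Run:
```python
from h import *
P=np.load("top_cloud.npy"); I=np.load("top_rgb.npy"); hsv=cv2.cvtColor(I,cv2.COLOR_RGB2HSV)
H,S,V=hsv[...,0],hsv[...,1],hsv[...,2]; z=P[...,2]
roi=np.zeros(I.shape[:2],bool); roi[200:310,203:295]=1
yaw=np.radians(-19.3); ex=np.array([np.cos(yaw),np.sin(yaw)]); ey=np.array([-ex[1],ex[0]]); o=np.array([.470,.088])
m=roi&(abs(z-.045)<.0025)&(S<70)
q=P[m][:,:2]-o; X,Y=q@ex,q@ey
# edges by bins
for y0 in np.arange(-.07,.14,.02):
    k=abs(Y-y0)<.005; 
    if k.sum()>3: print("y",round(y0,3),"x range",np.sort(X[k])[[0,1,-2,-1]].round(4))
for x0 in np.arange(-.055,.07,.02):
    k=abs(X-x0)<.005
    if k.sum()>3: print("x",round(x0,3),"y range",np.sort(Y[k])[[0,1,-2,-1]].round(4))
org=roi&(H<20)&(S>200)&(V>120)&(z>.078)&(z<.09); p=P[org]; r=cv2.minAreaRect(p[:,:2].astype(np.float32)); print("cart",len(p),p.mean(0).round(4),r,((p[:,:2]-o)@ex).mean(),((p[:,:2]-o)@ey).mean())
b=roi&(H>100)&(H<130)&(S>140)&(z>.06)&(z<.072); bt=P[b][:,:2]-o; print("button",len(bt),bt.mean(0)@ex,bt.mean(0)@ey, (bt@ex).min(),(bt@ex).max(),(bt@ey).min(),(bt@ey).max())
t=np.zeros_like(roi);t[220:250,185:205]=1;t&=(z>.06)&(z<.08);q=P[t][:,:2]-o;print("tube",(q@ex).mean(),(q@ey).mean())
```

```text
y -0.05 x range [-0.052  -0.0505  0.0572  0.058 ]
y -0.03 x range [-0.0521 -0.0512  0.0564  0.0565]
y -0.01 x range [-0.0517 -0.0502  0.0582  0.0583]
y 0.01 x range [-0.0519 -0.0508  0.0576  0.0584]
y 0.03 x range [-0.0519 -0.051   0.0569  0.0585]
y 0.05 x range [-0.0518 -0.0517  0.0562  0.057 ]
y 0.07 x range [-0.0514 -0.0508  0.0572  0.0589]
y 0.09 x range [-0.0508 -0.05    0.0532  0.0549]
y 0.11 x range [-0.0498 -0.0497  0.0559  0.0567]
y 0.13 x range [-0.0506 -0.0498  0.0535  0.0543]
x -0.055 y range [-0.0587 -0.0562  0.1036  0.126 ]
x -0.035 y range [-0.0597 -0.0589  0.1327  0.1333]
x -0.015 y range [-0.0591 -0.0582  0.1306  0.1323]
x 0.005 y range [-0.0585 -0.0584  0.1324  0.1602]
x 0.025 y range [-0.0602 -0.0594  0.1305  0.1317]
x 0.045 y range [-0.0596 -0.058   0.132   0.1329]
cart 142 [0.4666 0.0587 0.0827] ((0.466732919216156, 0.05855446308851242), (0.021306615322828293, 0.04380187392234802), 77.5110855102539) 0.006487739815272721 -0.028804244661367738
button 92 -0.0021895421080663064 0.10699303059671218 -0.017368279396455456 0.011000469352566261 0.093716302980775 0.12229305756576941
tube 0.0076891548587730675 0.17223520136887244
```

```bash
python3 -m creep '[[2.8,4.7,0.5,0,0,9],[5.6,9.4,1,0,0,19],[8.4,14.1,1,0,0,29],[11.2,18.8,1,0,0,38],[14,23.5,1,0,0,48],[16.8,28.2,1,0,0,56.7],[19.6,33,1,0,0,56.7]]' -1
python3 - <<'E'
from h import *
s=env.observe(); print({k:np.round(s[k],3).tolist() for k in('clock','joint_positions','tool_pos','tool_rot','contact_force','finger_gap')})
P=np.load("top_cloud.npy"); I=np.load("top_rgb.npy"); hsv=cv2.cvtColor(I,cv2.COLOR_RGB2HSV)
m=(hsv[...,0]<20)&(hsv[...,1]>200)&(hsv[...,2]>120); m[:,:295]=0;m[:,380:]=0;m[:230]=0;m[310:]=0
k,l,st,c=cv2.connectedComponentsWithStats(m.astype(np.uint8))
for i in range(1,k):
    if st[i,4]>20: q=P[l==i]; print(st[i],np.percentile(q,[3,97],axis=0).round(3).tolist())
E
```

```text
clock: 0.98
tool_pos: [0.3292, -0.2021, 0.221]
tool_rot: [[0.944, -0.0, 0.331], [-0.331, -0.0, 0.944], [0.0, -1.0, -0.0]]
contact_force: [1.5, -0.7, 0.7]
finger_gap: 0.002
{'clock': 0.975, 'joint_positions': [0.918, -0.021, -0.401, 1.874, -0.008, 1.287, 0.182], 'tool_pos': [0.329, -0.202, 0.221], 'tool_rot': [[0.944, -0.0, 0.331], [-0.331, -0.0, 0.944], [0.0, -1.0, -0.0]], 'contact_force': [1.539, -0.701, 0.685], 'finger_gap': 0.002}
[309 245  12  12  81] [[0.477, -0.067, 0.048], [0.503, -0.04, 0.057]]
[324 269  29  27 364] [[0.385, -0.136, 0.087], [0.439, -0.08, 0.104]]
```

```bash
python3 -m creep '[[3,5.4,0,0,0,0],[6.1,10.8,0,0,0,0],[9.1,16.2,0,0,0,0],[12.2,21.6,0,0,0,0],[12.2,21.6,-5,0,0,0],[12.2,21.6,-10,0,0,0],[12.2,21.6,-15,0,0,0],[12.2,21.6,-15,0,0,0]]'
python3 - <<'E'
from h import *
d=cap("scene"); d2=cap("top")
a=cv2.resize(d["frame"][130:270,230:410],None,fx=3,fy=3); b=cv2.resize(d2["frame"][190:310,190:340],None,fx=3,fy=3)
o=np.zeros((420,800,3),np.uint8); a=cv2.resize(a,(420,327)); b=cv2.resize(b,(380,304)); o[:327,:420]=a;o[:304,420:]=b
cv2.imwrite("pics/pre.png",o[...,::-1])
E
```

```text
clock: 1.98
tool_pos: [0.4463, 0.012, 0.0679]
tool_rot: [[0.944, -0.01, 0.33], [-0.33, 0.001, 0.944], [-0.01, -1.0, -0.003]]
contact_force: [-0.1, -0.2, 0.3]
finger_gap: -0.005
```

View pics/pre.png

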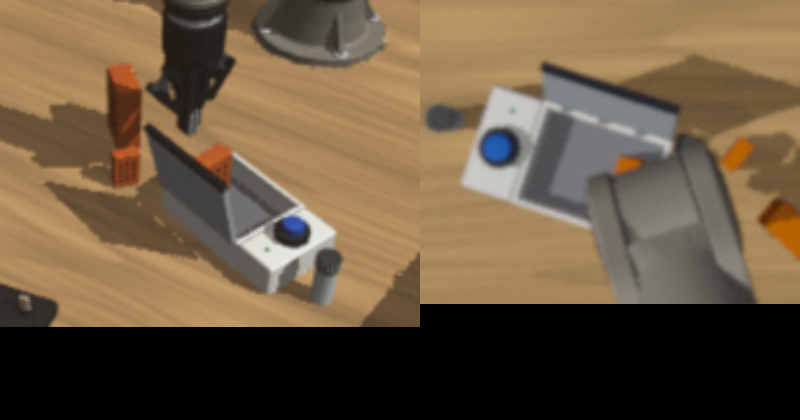

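Fingertips are hidden behind the cartridge's -y side as planned, and nothing is touched.

```bash
python3 -m creep '[[0.33,0.94,0,0,0,0],[0.66,1.9,0,0,0,0],[0.86,2.45,0,0,0,0],[1.06,3.0,0,0,0,0],[1.25,3.6,0,0,0,0],[1.45,4.15,0,0,0,0],[1.65,4.7,0,0,0,0],[1.65,4.7,0,0,0,0]]'
python3 - <<'E'
from h import *
d=cap("scene"); d2=cap("top")
a=cv2.resize(d["frame"][130:270,230:410],(420,327)); b=cv2.resize(d2["frame"][190:310,190:340],(380,304))
o=np.zeros((330,800,3),np.uint8); o[:327,:420]=a;o[:304,420:]=b
cv2.imwrite("pics/push1.png",o[...,::-1])
E
```

```text
clock: 3.08
tool_pos: [0.4674, 0.0599, 0.0712]
tool_rot: [[0.944, 0.0, 0.33], [-0.33, 0.0, 0.944], [-0.0, -1.0, 0.0]]
contact_force: [0.6, -0.5, 0.3]
finger_gap: -0.001
```

View pics/push1.png

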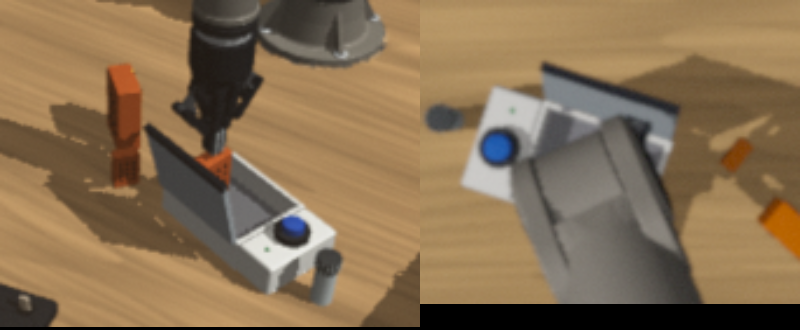

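Scene view: the fingers are just at the cartridge, which is still nearly upright, so I'll keep pushing.

```bash
python3 -m creep '[[0.17,0.47,0,0,0,0],[0.33,0.94,0,0,0,0],[0.5,1.42,0,0,0,0],[0.66,1.9,0,0,0,0],[0.66,1.9,0,0,0,0],[0.66,1.9,0,0,0,0]]'
python3 - <<'E'
from h import *
d=cap("scene"); d2=cap("top")
a=cv2.resize(d["frame"][130:270,230:410],(420,327)); b=cv2.resize(d2["frame"][190:310,190:340],(380,304))
o=np.zeros((330,800,3),np.uint8); o[:327,:420]=a;o[:304,420:]=b
cv2.imwrite("pics/push2.png",o[...,::-1])
E
```

```text
clock: 3.92
tool_pos: [0.4738, 0.0781, 0.0711]
tool_rot: [[0.944, -0.0, 0.331], [-0.331, -0.0, 0.944], [-0.0, -1.0, -0.0]]
contact_force: [-0.4, 0.4, 0.5]
finger_gap: 0.003
```

View pics/push2.png

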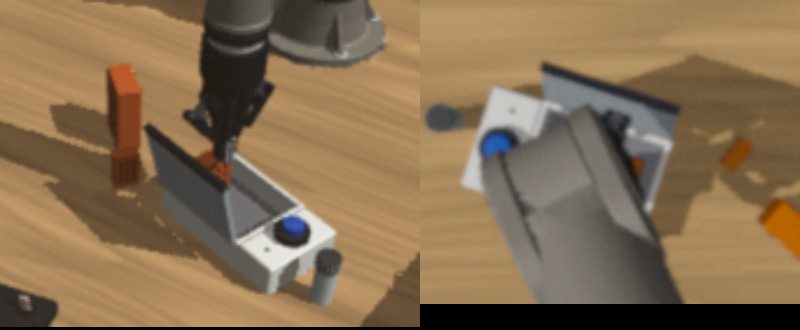

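Orange is still visible near its original place, so it's unclear whether the fingers missed it. I'll check with the wrist camera and depth.

Run:
```python
from h import *
s=env.observe(); R=np.array(s["tool_rot"]); t=np.array(s["tool_pos"])
o=np.array([.4757,.0959]); ex=np.array([.9438,-.3305]); ey=np.array([.3305,.9438])
d=cams.capture("wrist"); save(d,"w1.png"); f,cx,cy=K(d); z=d["z_map"]; v,u=np.mgrid[:420,:560]
P=np.stack([(u-cx)/f*z,-(v-cy)/f*z,-z,np.ones_like(z)],-1)@np.array(d["T_tool_cam"]).T
W=P[...,:3]@R.T+t
def om(I):
    h=cv2.cvtColor(I,cv2.COLOR_RGB2HSV); return (h[...,0]<20)&(h[...,1]>180)&(h[...,2]>40)
def show(n,W,m):
    B=np.stack([(W[...,:2]-o)@ex,(W[...,:2]-o)@ey,W[...,2]],-1); m=m&(abs(B[...,0])<.06)&(abs(B[...,1])<.08)&(B[...,2]<.1)&(B[...,2]>0.005); q=B[m]
    print(n,len(q)); 
    if len(q): print(np.percentile(q,[3,25,50,75,97],axis=0).round(3))
show("wrist",W,om(d["frame"])&(z>0))
for n in("scene","top"):
    d=cap(n); show(n,cloud(d),om(d["frame"]))
```

```text
wrist 3179
[[-0.02  -0.039  0.019]
 [-0.015 -0.028  0.036]
 [-0.001 -0.027  0.052]
 [ 0.018 -0.025  0.074]
 [ 0.024 -0.025  0.084]]
scene 64
[[-0.019 -0.045  0.044]
 [-0.007 -0.035  0.06 ]
 [ 0.003 -0.029  0.074]
 [ 0.011 -0.027  0.084]
 [ 0.019 -0.024  0.087]]
top 7
[[ 0.02  -0.046  0.079]
 [ 0.021 -0.045  0.082]
 [ 0.023 -0.044  0.084]
 [ 0.025 -0.043  0.085]
 [ 0.026 -0.042  0.086]]
```

View pics/w1.png

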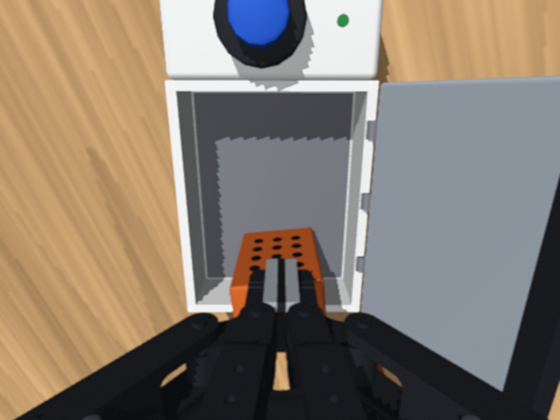

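Run:
```python
from h import *
s=env.observe(); R=np.array(s["tool_rot"]); t=np.array(s["tool_pos"])
o=np.array([.4757,.0959]); ex=np.array([.9438,-.3305]); ey=np.array([.3305,.9438])
d=cams.capture("wrist"); f,cx,cy=K(d); z=d["z_map"]; v,u=np.mgrid[:420,:560]
T=np.array(d["T_tool_cam"]); print(T.round(3).tolist(), s["contact_force"])
P=np.stack([(u-cx)/f*z,-(v-cy)/f*z,-z,np.ones_like(z)],-1)@T.T; W=P[...,:3]@R.T+t
B=np.stack([(W[...,:2]-o)@ex,(W[...,:2]-o)@ey,W[...,2]],-1)
for uu,vv in [(275,262),(290,262),(275,280),(290,290),(265,300),(300,300),(270,350),(280,235),(243,290),(320,300),(180,300),(350,307),(260,15)]: print((uu,vv),"tool",P[vv,uu,:3].round(4),"box",B[vv,uu].round(4))
d=cap("scene"); C=cloud(d); B=np.stack([(C[...,:2]-o)@ex,(C[...,:2]-o)@ey,C[...,2]],-1); h=cv2.cvtColor(d["frame"],cv2.COLOR_RGB2HSV)
m=(abs(B[...,0])<.04)&(abs(B[...,1])<.06)&(B[...,2]>.05)&(B[...,2]<.13)&(h[...,1]<90); q=B[m]; q=q[np.argsort(q[:,2])]; print(q[::6].round(3)[:20])
```

```text
[[1.0, 0.0, 0.0, 0.0], [0.0, 0.319, -0.948, -0.163], [-0.0, 0.948, 0.319, 0.082], [0.0, 0.0, 0.0, 1.0]] [-0.32364832 -0.44296435 -1.06811729]
(275, 262) tool [-0.0024 -0.0281  0.0111] box [ 0.0018 -0.0064  0.0993]
(290, 262) tool [ 0.0041 -0.0272  0.0106] box [ 0.0083 -0.0069  0.0983]
(275, 280) tool [-0.0022 -0.0433  0.0111] box [ 0.002  -0.0063  0.1145]
(290, 290) tool [ 0.0036 -0.0498  0.0107] box [ 0.0078 -0.0068  0.121 ]
(265, 300) tool [-0.0055 -0.0567  0.011 ] box [-0.0013 -0.0065  0.1279]
(300, 300) tool [ 0.0074 -0.0498  0.0063] box [ 0.0116 -0.0111  0.121 ]
(270, 350) tool [-0.0031 -0.0781  0.0078] box [ 0.0011 -0.0097  0.1493]
(280, 235) tool [-0.0005  0.0479 -0.009 ] box [ 0.0037 -0.0264  0.0233]
(243, 290) tool [-0.0188 -0.0127 -0.0127] box [-0.0147 -0.0301  0.0839]
(320, 300) tool [ 0.0199 -0.0127 -0.0185] box [ 0.0241 -0.036   0.0839]
(180, 300) tool [-0.0793  0.0707 -0.0743] box [-0.0752 -0.0917  0.0005]
(350, 307) tool [ 0.0444  0.0259 -0.0496] box [ 0.0485 -0.0671  0.0452]
(260, 15) tool [-0.0088  0.004   0.1127] box [-0.0045  0.0952  0.0672]
[[ 0.006 -0.007  0.096]
 [ 0.007 -0.007  0.1  ]
 [ 0.007 -0.007  0.104]
 [ 0.018 -0.009  0.108]
 [ 0.014 -0.009  0.109]
 [ 0.006 -0.005  0.112]
 [ 0.007 -0.005  0.116]
 [-0.009 -0.01   0.119]
 [-0.01  -0.011  0.122]
 [ 0.005 -0.008  0.123]
 [ 0.002 -0.007  0.127]
 [ 0.002 -0.004  0.128]]
```

Both cameras show the fingertips ending at z≈0.096, about 26 mm above the reported TCP (0.071). They passed over the cartridge, which is unmoved. I'll go back, lower by that offset and push again.

```bash
python3 -m creep '[[0,0,2,0,0,0],[-0.8,-2.3,2,0,0,0],[-1.6,-4.6,2,0,0,0],[-2.35,-6.7,2,0,0,0],[-2.35,-6.7,0,0,0,0],[-2.35,-6.7,-2.7,0,0,0],[-2.35,-6.7,-2.7,0,0,0]]'
python3 -m creep '[[0.33,0.94,0,0,0,0],[0.5,1.42,0,0,0,0],[0.66,1.9,0,0,0,0],[0.83,2.4,0,0,0,0],[1.0,2.85,0,0,0,0],[1.16,3.3,0,0,0,0]]'
python3 -m creep '[[0.17,0.47,0,0,0,0],[0.33,0.94,0,0,0,0],[0.5,1.42,0,0,0,0]]'
cat > c.py <<'E'
from h import *
o=np.array([.4757,.0959]); ex=np.array([.9438,-.3305]); ey=np.array([.3305,.9438])
def box(W): return np.stack([(W[...,:2]-o)@ex,(W[...,:2]-o)@ey,W[...,2]],-1)
def wrist():
    s=env.observe(); R=np.array(s["tool_rot"]); t=np.array(s["tool_pos"])
    d=cams.capture("wrist"); f,cx,cy=K(d); z=d["z_map"]; v,u=np.mgrid[:420,:560]
    P=np.stack([(u-cx)/f*z,-(v-cy)/f*z,-z,np.ones_like(z)],-1)@np.array(d["T_tool_cam"]).T
    return d,box(P[...,:3]@R.T+t)
def cart(I,B):
    h=cv2.cvtColor(I,cv2.COLOR_RGB2HSV); m=(h[...,0]<20)&(h[...,1]>180)&(h[...,2]>40)&(abs(B[...,0])<.055)&(abs(B[...,1])<.075)&(B[...,2]<.1)&(B[...,2]>.005)
    q=B[m]; print(len(q)); print(np.percentile(q,[3,25,50,75,97],axis=0).round(3) if len(q) else "")
E
python3 - <<'E'
from c import *
d,B=wrist(); save(d,"w2.png"); cart(d["frame"],B)
d=cap("scene"); cart(d["frame"],box(cloud(d)))
s=env.observe(); print(box(np.array(s["tool_pos"])).round(3),s["contact_force"])
E
```

```text
clock: 5.15
tool_pos: [0.4483, 0.011, 0.0428]
tool_rot: [[0.944, -0.005, 0.331], [-0.331, 0.0, 0.944], [-0.004, -1.0, -0.001]]
contact_force: [0.1, 0.4, 0.7]
finger_gap: -0.003
clock: 5.9
tool_pos: [0.4621, 0.0445, 0.0442]
tool_rot: [[0.944, -0.0, 0.331], [-0.331, -0.0, 0.944], [0.0, -1.0, -0.0]]
contact_force: [0.2, 0.0, 0.4]
finger_gap: -0.002
clock: 6.28
tool_pos: [0.4671, 0.0588, 0.0442]
tool_rot: [[0.944, -0.0, 0.331], [-0.331, -0.0, 0.944], [-0.0, -1.0, -0.0]]
contact_force: [0.7, -0.3, 0.3]
finger_gap: 0.003
9079
[[-0.023 -0.036  0.04 ]
 [-0.012 -0.007  0.073]
 [-0.     0.001  0.077]
 [ 0.011  0.007  0.081]
 [ 0.021  0.013  0.084]]
115
[[-0.023  0.005  0.057]
 [-0.012  0.017  0.062]
 [-0.002  0.021  0.067]
 [ 0.01   0.025  0.071]
 [ 0.021  0.03   0.075]]
[ 0.004 -0.037  0.044] [ 0.16962151  0.22035344 -0.12791146]
```

View pics/w2.png

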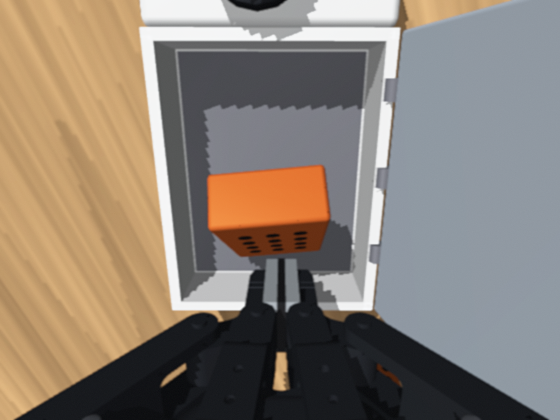

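The cartridge is falling toward +y. I'll raise the arm and look once it settles.

```bash
python3 -m creep '[[-0.2,-0.6,0,0,0,0],[-0.2,-0.6,3,0,0,0],[-0.2,-0.6,7,0,0,0],[-0.2,-0.6,12,0,0,0],[-0.2,-0.6,17,0,0,0],[-0.2,-0.6,17,0,0,0]]'
python3 - <<'E'
from c import *
d,B=wrist(); save(d,"w3.png"); cart(d["frame"],B)
h=cv2.cvtColor(d["frame"],cv2.COLOR_RGB2HSV)
m=(abs(B[...,1])<.05)&(B[...,0]>.045)&(B[...,0]<.12)&(B[...,2]>.055)&(B[...,2]<.17); q=B[m]; print("lid",[(round(float(np.median(q[abs(q[:,2]-z)<.004][:,0])),4),z) for z in(.07,.09,.11,.13,.145)], q[:,2].max())
E
```

```text
clock: 7.12
tool_pos: [0.4679, 0.0525, 0.2183]
tool_rot: [[0.943, 0.009, 0.332], [-0.332, -0.0, 0.943], [0.009, -1.0, 0.003]]
contact_force: [0.9, -0.2, -0.3]
finger_gap: 0.001
3279
[[-0.024 -0.023  0.034]
 [-0.013 -0.006  0.035]
 [-0.002  0.012  0.036]
 [ 0.01   0.03   0.036]
 [ 0.021  0.044  0.037]]
lid [(0.0602, 0.07), (0.0655, 0.09), (0.0707, 0.11), (0.0759, 0.13), (0.0797, 0.145)] 0.15437530452508244
```

View pics/w3.png

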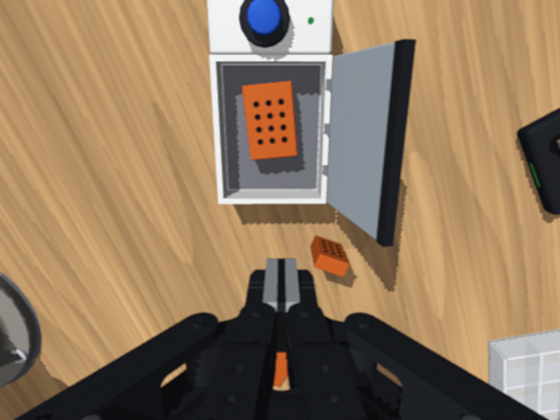

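Cartridge lies flat in the bay with its top at z 0.036 as required; lid still open at ~1.83 rad (edge near (395,140)). Next I'll go behind the lid.

```bash
python3 -m creep '[[5,-0.2,0,0,0,0],[10,-0.4,0,0,0,0],[14.9,-0.6,0,0,0,0],[14.9,-0.6,-5,0,0,0],[14.9,-0.6,-10.9,0,0,0],[14.9,-0.6,-10.9,0,0,0]]'
python3 - <<'E'
from c import *
s=env.observe(); print(box(np.array(s["tool_pos"])).round(4))
d=cap("scene"); B=box(cloud(d)); h=cv2.cvtColor(d["frame"],cv2.COLOR_RGB2HSV)
m=(B[...,0]>.1)&(B[...,0]<.19)&(abs(B[...,1])<.05)&(B[...,2]>.05)&(B[...,2]<.18); q=B[m]; q=q[np.argsort(q[:,2])]; print(len(q),q[::max(1,len(q)//12)].round(3))
E
```

```text
clock: 7.92
tool_pos: [0.6079, 0.0443, 0.098]
tool_rot: [[0.944, -0.016, 0.331], [-0.331, -0.003, 0.944], [-0.014, -1.0, -0.008]]
contact_force: [0.4, 0.1, 0.1]
finger_gap: 0.0
[ 0.1418 -0.005   0.098 ]
233 [[ 0.149  0.004  0.12 ]
 [ 0.15   0.002  0.13 ]
 [ 0.131  0.002  0.138]
 [ 0.154  0.002  0.143]
 [ 0.144  0.005  0.15 ]
 [ 0.137  0.008  0.159]
 [ 0.149  0.008  0.164]
 [ 0.139  0.011  0.168]
 [ 0.157  0.005  0.17 ]
 [ 0.152  0.007  0.172]
 [ 0.165 -0.01   0.174]
 [ 0.173  0.006  0.176]
 [ 0.169  0.009  0.179]]
```

```bash
python3 -m creep '[[-2.8,1,0,0,0,0],[-4.2,1.45,0,0,0,0],[-5.6,1.95,0,0,0,0],[-7.45,2.6,0,0,0,0],[-9.5,3.35,0,0,0,0],[-11.6,4.05,-0.7,0,0,0],[-11.6,4.05,-0.7,0,0,0]]'
cat > lid.py <<'E'
from c import *
s=env.observe(); print(box(np.array(s["tool_pos"])).round(4),s["contact_force"])
for n in("scene","top"):
    d=cap(n); B=box(cloud(d)); h=cv2.cvtColor(d["frame"],cv2.COLOR_RGB2HSV)
    m=(abs(B[...,1])<.062)&(abs(B[...,1])>.045)&(B[...,0]>-.07)&(B[...,0]<.1)&(B[...,2]>.048)&(B[...,2]<.18)&(h[...,1]<80); q=B[m]
    print(n,len(q),np.percentile(q,[3,50,97],axis=0).round(3).tolist())
    if len(q)>10: 
        (vx,vz,x0,z0)=cv2.fitLine(q[:,[0,2]].astype(np.float32),cv2.DIST_HUBER,0,.01,.01).ravel(); print("angle",np.degrees(np.arctan2(-vz,vx))%180, "pt",x0,z0)
E
python3 lid.py
```

```text
clock: 8.85
tool_pos: [0.4985, 0.0881, 0.1008]
tool_rot: [[0.944, 0.004, 0.329], [-0.329, -0.0, 0.944], [0.004, -1.0, 0.001]]
contact_force: [0.7, 0.3, 0.0]
finger_gap: -0.001
[0.0241 0.0002 0.1008] [0.67365982 0.30976816 0.01533213]
scene 350 [[0.002, -0.061, 0.054], [0.032, 0.048, 0.094], [0.058, 0.06, 0.139]]
angle 56.790257 pt 0.034554116 0.09018325
top 163 [[0.003, -0.061, 0.051], [0.03, -0.054, 0.097], [0.059, -0.045, 0.138]]
angle 56.789333 pt 0.029673459 0.096750736
```

```bash
python3 -m creep '[[-1.75,0.6,-1.2,0,0,0],[-3.2,1.1,-2.9,0,0,0],[-4.15,1.45,-4.8,0,0,0],[-4.6,1.6,-6.3,0,0,0],[-4.6,1.6,-7,0,0,0],[-4.6,1.6,-7.3,0,0,0],[-4.6,1.6,-7.3,0,0,0],[-4.6,1.6,-7.3,0,0,0]]'; python3 lid.py
```

```text
clock: 9.95
tool_pos: [0.4533, 0.1031, 0.033]
tool_rot: [[0.944, 0.002, 0.331], [-0.331, -0.006, 0.944], [0.004, -1.0, -0.005]]
contact_force: [-19.4, -6.7, 62.0]
finger_gap: 0.002
[-0.0235 -0.0006  0.033 ] [-19.40305395  -6.69692078  62.02401327]
scene 284 [[-0.05, -0.061, 0.05], [0.008, 0.048, 0.054], [0.054, 0.061, 0.057]]
angle 179.88872 pt -0.0024894397 0.053688254
top 352 [[-0.049, -0.061, 0.049], [0.018, -0.051, 0.052], [0.053, 0.06, 0.057]]
angle 179.71173 pt 0.009230251 0.052528217
```

Lid fits as shut (~0°, outer face 0.054), pressed with 62 N. I'll lift off, confirm it stays shut, and go above the button.

```bash
python3 -m creep '[[0,0,1,0,0,0],[0,0,6,0,0,0],[1.6,2.9,6,0,0,0],[3.2,5.8,6,0,0,0],[4.8,8.7,6,0,0,0],[4.8,8.7,5,0,0,0],[4.8,8.7,5,0,0,0]]'; python3 lid.py
python3 - <<'E'
from c import *
d,B=wrist(); h=cv2.cvtColor(d["frame"],cv2.COLOR_RGB2HSV); I=d["frame"]; save(d,"w4.png")
m=(h[...,0]>100)&(h[...,0]<130)&(h[...,1]>140)&(B[...,2]>.06)&(B[...,2]<.075); q=B[m]; print("button",len(q),np.percentile(q,[2,50,98],axis=0).round(3) if len(q) else "")
E
```

```text
clock: 10.92
tool_pos: [0.4994, 0.1886, 0.0739]
tool_rot: [[0.943, -0.003, 0.332], [-0.332, -0.002, 0.943], [-0.002, -1.0, -0.003]]
contact_force: [0.3, -0.0, -0.6]
finger_gap: 0.003
[-0.0083  0.0953  0.0739] [ 2.83894054e-01 -3.95636794e-04 -6.22846627e-01]
scene 283 [[-0.048, -0.061, 0.051], [0.006, 0.045, 0.054], [0.054, 0.061, 0.057]]
angle 0.41975144 pt 0.0065589393 0.05429494
top 545 [[-0.051, -0.061, 0.049], [0.0, -0.045, 0.053], [0.052, 0.061, 0.057]]
angle 0.28787017 pt -1.6845728e-05 0.05273686
button 1691 [[-0.018  0.09   0.061]
 [-0.005  0.1    0.067]
 [ 0.006  0.11   0.068]]
```

View pics/w4.png

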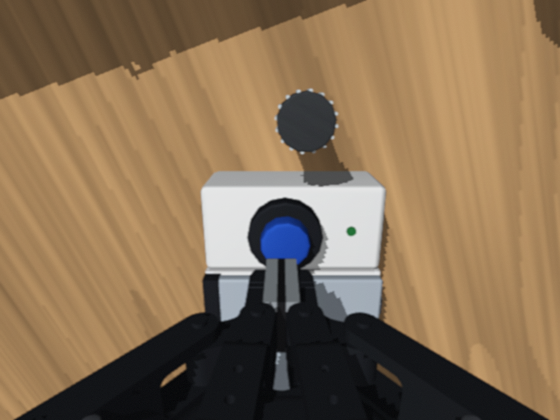

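Lid stays shut; the fingertips are over the button. Now press.

```bash
python3 -m creep '[[0.35,0.1,-1.5,0,0,0],[0.35,0.1,-2.7,0,0,0],[0.35,0.1,-3.3,0,0,0],[0.35,0.1,-3.8,0,0,0],[0.35,0.1,-3.8,0,0,0],[0.35,0.1,-3.8,0,0,0]]'
```

```text
clock: 11.82
tool_pos: [0.5034, 0.1902, 0.0407]
tool_rot: [[0.944, 0.001, 0.331], [-0.331, -0.004, 0.944], [0.002, -1.0, -0.003]]
contact_force: [-7.5, -4.5, 24.5]
finger_gap: 0.001
```

24.5 N at the stop is well over the 5 N needed, so the button is fully down. Releasing and clearing.

```bash
python3 -m creep '[[0,0,0.6,0,0,0],[0,0,3,0,0,0],[0,0,8,0,0,0],[-1,-3,13,0,0,0],[-3,-8,16,0,0,0],[-5,-13,16,0,0,0],[-5,-13,16,0,0,0],[-5,-13,16,0,0,0]]'; python3 lid.py
python3 - <<'E'
from c import *
d,B=wrist(); h=cv2.cvtColor(d["frame"],cv2.COLOR_RGB2HSV)
m=(h[...,0]>100)&(h[...,0]<130)&(h[...,1]>140)&(B[...,2]>.05)&(B[...,2]<.08); q=B[m]; print("button",len(q),np.percentile(q,[2,50,98],axis=0).round(3) if len(q) else "")
d=cap("top"); save(d,"end.png")
P=cloud(d); P0=np.load("top_cloud.npy"); I0=np.load("top_rgb.npy")
df=np.abs(I0.astype(int)-d["frame"]).sum(-1)
for n,(r0,r1,c0,c1) in dict(tube=(228,246,188,206),hedge=(230,290,100,155),charger=(120,170,280,330),mug=(220,265,425,485),tray=(145,200,385,460),lotion=(155,190,150,185)).items(): print(n,(df[r0:r1,c0:c1]>120).sum())
E
```

```text
clock: 12.82
tool_pos: [0.4533, 0.0613, 0.197]
tool_rot: [[0.944, -0.0, 0.331], [-0.331, 0.0, 0.944], [-0.0, -1.0, 0.0]]
contact_force: [0.7, 0.6, 0.3]
finger_gap: -0.002
[-0.0097 -0.0401  0.197 ] [0.68838968 0.60619205 0.26837284]
scene 308 [[-0.052, -0.061, 0.051], [0.002, 0.047, 0.054], [0.054, 0.061, 0.057]]
angle 0.15832989 pt 0.0016893508 0.05427657
top 286 [[-0.01, -0.061, 0.049], [0.026, 0.048, 0.053], [0.053, 0.061, 0.057]]
angle 0.019994438 pt 0.025171196 0.05278291
button 1179 [[-0.019  0.084  0.057]
 [-0.006  0.096  0.067]
 [ 0.007  0.107  0.068]]
tube 0
hedge 0
charger 0
mug 396
tray 0
lotion 0
```

View pics/end.png

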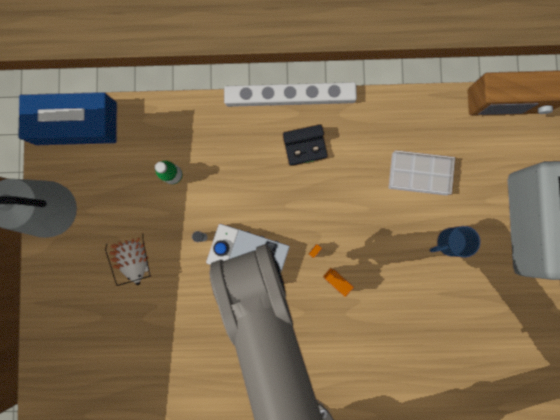

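The mug is in place; its pixel differences come from a shadow now falling on it. The lid is shut, the button is out (0.067) and the arm is clear.

```bash
python3 -c "
from plant import finish_job; print(finish_job())"
```

```text
the job is handed in; nothing more can be done
None
```

I tipped the cartridge flat into the bay, shut the lid, pressed the blue button to its stop and let it go, then handed the job in at about 13 s. No verdict was reported.

**Steps**
- **Cartridge:** The first push missed, passing over its top without touching it. Both cameras showed the fingertips ending about 25 mm above the reported TCP. I lowered the tool by that much and the second push tipped it over. I measured its top at z = 0.036 before shutting the lid, which is right for lying flat.
- **Lid:** I pushed it over from behind and pressed it down with a force reading of 62 N, which is below the 120 N limit.
- **Button:** I pressed it with the lid shut, and the reading was 24.5 N at the stop.

**Last checks**
- **Lid and button:** The lid was at 0.0 to 0.2° in the two views. The button top was back out at 0.067.
- **Contact:** The arm was clear, with only noise on the force reading.
- **Bystanders:** The tube, hedgehog, charger, tray and lotion showed no change in the top view. The mug area did differ (396 pixels), which I judged by eye to be a shadow on it, since it was in the same place; I didn't measure its position again.
- **Not checked:** The cartridge could not be seen once the lid was shut.

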